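# Raise the dowels and hold the casting mould shut

## Task

Turn the red-handled crank of the blue casting fixture clockwise through one full turn to its stop, so that both dowels stand fully up out of the lower mould half. Then take the loose upper mould half by its black bar, lower it level onto the two dowels (either way round) and press it down against the sprung ejector until the two aluminium halves meet. Finish still holding it pressed shut with the gripper, ready for the clips to be fitted, and leave everything else on the bench alone.

Things in the scene. Friction and masses are not known exactly. Their poses are not given: they have to be found in the camera images.
- fixture: casting fixture fixed to the bench: blue base plate 100x245x10 mm carrying the aluminium lower mould half (80 mm along x, 120 mm along y, top face 38 mm above the bench) and the crank, whose axis lies 125 mm from the origin along -y. Origin on the bench under the centre of the lower half; z up.
- seat (a point): centre of the lower half's top (parting) face, 38 mm above the bench; the upper half's origin comes here when the mould is shut
- dowels (a joint): height (m) of the tips of the two steel dowels above the lower half's face: about 0 (retracted) at the start, 0.014 fully up. They stand on the fixture's y axis, at y = +46 and -46 mm from its origin, and are 9 mm in diameter with a nose 4 mm long that tapers to 4 mm across at the tip.
- ejector (a joint): travel (m) of the sprung black ejector plate, 36x56 mm, in the middle of the lower half: 0 when up (5 mm proud of the lower half's face), 0.005 when pushed flush. It pushes up with 8 N, rising to 12 N when flush, so the upper half rides 5 mm open unless pressed down.
- upper_half: loose upper mould half, 0.3 to 0.5 kg: aluminium plate 80 (x) x 120 (y) x 16 mm; two through holes of 11 mm, chamfered 2.5 mm at the underside, at x = 0, y = +46 and -46 mm. On top a black grip bar 22 mm thick (x), 60 mm long (y), 16 to 50 mm above the underside. Origin at the centre of the underside, z up. The same when turned half round.
- crank (a joint): angle of the crank (rad), growing clockwise seen from above; starts between -0.25 and 0, hard stop at 6.35. At 0 and again at 6.28 the handle points along the fixture's -y (away from the mould). It stays where it is left; about 1.5 to 3 N at the handle moves it. Turning it raises the dowels in proportion.
- crank_axis (a point): point on the crank's vertical axis, 64 mm above the bench
- crank_grip (a point): top of the crank's upright red handle, on the handle's axis, 38 mm from the crank's axis. The handle is 16 mm thick, 41 to 87 mm above the bench, and spins freely on its spindle, so it can be led round a circle with the gripper's heading unchanged. The steel crank wheel under it is 92 mm across, its rim top 38 mm above the bench.
- timer: white kitchen-type timer, 64x66x19 mm; a bystander to leave alone; origin at the centre of its underside
- tape_white: roll of white tape, 53 mm across; a bystander to leave alone; origin at the centre of its underside
- gel_comb_2: white gel comb, 27x150x10 mm; a bystander to leave alone; origin at the centre of its underside
- tube_block: orange micro tube block, 66x104x26 mm; a bystander to leave alone; origin at the centre of its underside

How it is judged:
On the way, in this order (a step that is already met when the one before it is completed fails the run):
1. the crank has been turned a full turn and the dowels stand up (value of joint crank above 6 rad and value of joint dowels above 0.0125 m), for 0.2 s.
2. the upper half is carried clear over the bench by the gripper (height (world z) of upper_half above 0.055 m and contact force between the fingers and upper_half above 1 N), for 0.1 s.
3. the upper half sits level with both holes on the dowels (horizontal distance between upper_half and seat below 0.003 m and angle between the y axis of upper_half and the y axis of fixture, either way round below 0.04 rad and angle between upper_half's own z axis and vertical below 0.04 rad and z of upper_half in the frame of seat below 0.0075 m), for 0.1 s.
At the end, for the whole second after the job is handed in: Crank over 6.0 rad, dowels over 12.5 mm up; upper half on them within 3 mm of the lower half's centre, aligned and level within 0.04 rad, its underside within 2 mm of the lower face, pressed on with over 8 N, fingers still touching it, at rest (all of step 1 and horizontal distance between upper_half and seat below 0.003 m and angle between the y axis of upper_half and the y axis of fixture, either way round below 0.04 rad and angle between upper_half's own z axis and vertical below 0.04 rad and z of upper_half in the frame of seat below 0.002 m and contact force between upper_half and fixture above 8 N and contact force between the fingers and upper_half above 2 N and linear speed of upper_half below 0.02 m/s); the arm keeps its last pose, push and grip.
It fails at once if another thing on the bench was moved more than 30 mm (distance of any of timer, tape_white, gel_comb_2, tube_block from where it was at the start of the episode above 0.03 m).
It also fails if it takes over 64 s, if anything falls off the work surface, if the arm or the gripper's body presses on something with over 40 N, if the wrist force passes 120 N, or if a joint passes its speed limit or range.

## Robot

A 7-joint arm with a two-finger parallel gripper is mounted at the origin on a cart in front of the work surface, level with it; the furniture and walls round the work are solid. World frame = base frame: x ahead of the robot, y to its left, z up, the work surface at z = 0. Lengths are in m, angles in rad, forces in N, time in s.
With the tool pointing down it reaches from about 0.425 to 1.025 m from the base axis. Payload 3.6 kg.
Tool frame: the origin (TCP) lies midway between the tips of the shut fingers; the grasp point (between the pads) lies 19 mm behind it; z points along the fingers, y is the line along which they close (so a half turn about z gives the same grasp; the last joint's range is limited). The gripper opens to 85 mm and grips with 20 to 120 N. Pads are 22 mm wide; open, the fingers measure 114 mm over their backs; the gripper's body (76 mm by 85 mm) begins 54 mm behind the grasp point. The pads swing forward as they close: fully open they stand 13 mm farther back than shut.
Start: joints at [-1.272, 0.591, 0.048, 1.609, -0.033, 0.943, -0.034], TCP at [0.278, 0.67, 0.231] pointing down, gripper open.
Joint ranges: [-2.69, 2.69], [-0.47, 2.24], [-1.27, 1.36], [0.19, 2.51], [-1.53, 4.68], [0.08, 2.07], [-3.09, 3.09]. Speed limits (rad/s): [2.57, 2.57, 3.14, 3.14, 3.14, 3.14, 3.14].

## Interface

Orientations are given as [roll, pitch, yaw] about the fixed x, y, z axes, in that order (R = Rz(yaw) Ry(pitch) Rx(roll)).
In Python, from bench import r gives the robot as it stands. The module is installed in compiled form; this text tells all that it offers.
- The arm moves only by the shell command python3 -m inch 'ROWS'. ROWS is JSON, a list of rows, each an object with "fingers": the finger opening in cm, from 0 to 8.54; "slide": the shift along the tool's x, y, z in cm, a list of three; "delta_rot": the turn, a rotation vector about the tool's x, y, z in rad, a list of three. In form: [{"fingers": fingers, "slide": [dx, dy, dz], "delta_rot": [ax, ay, az]}, ...]. A call has 1 to 12 rows; each row shifts and turns the commanded pose from where the row before left it, along the tool's axes as they then stand; what a row does not reach is not made up. A row lasts 1/12 s, in which the tool goes at most 41.7 mm and 7.16 degrees, less where a joint would pass 70% of its speed; a pose out of reach is approached as far as the arm can. A call is refused whole if a number of a shift passes 4.17 or a number of a turn 0.125, either way. A call with a gripper value outside its range is refused whole. The fingers move at their own pace and stop on an object; the grip force is fixed at half the most. Time passes only in rows, so rows that do not move let the fingers close. It gives the time, the measured TCP pose, the force, the opening and the grip force at its end, in the units of the state.
- r.get_obs(): the state, without advancing time (a new reading comes with each control period).
- r.grab_frame(name): name is "side" or "top" or "wrist"; returns a dict with "img" (400x640x3 uint8, red, green, blue), "fx", "fy", "cx", "cy" (pixels), "distortion" ([k1, k2, p1, p2, k3] as OpenCV has them; the pictures are not rectified), "pose" (4x4, takes a point from camera to world coordinates). Camera axes: x right, y up, looking along -z (the intrinsics and any distortion apply to the point x, -y, -z); pixel columns grow to the right and rows downward; lengths in m; the calibration is good to about 2 mm. A picture is of the moment at which its call begins. There is no depth.
- r.close_job(): hands the job in; it is judged then, once.
The state is a dict: "time": time; "qpos": joint angles; "joint_vel": joint speeds; "effort": joint torques, N m; "ee_pos": TCP position; "tcp_rot": TCP orientation; "ft_force": force on the tool from outside, world axes, zero at the start; "moment": the same for the moment, N m; "grip_width": opening from 0.0 (shut) to 1.0 (fully open); "grip_force": force on a finger pad.
Only numpy, scipy, OpenCV 4.12 (cv2) and the standard library are available. Lean on these libraries where they do the work, as an engineer would, in place of code of your own. Each camera call takes 0.05 s, during which the arm holds its last target. There are 200 camera calls.

## Working session

There is one attempt and no reset: what is moved stays moved. The work goes in short steps, Python scripts to look and compute and a shell command to move; the robot and the scene stay as the last step left them, time stands still between calls to the robot, and variables do not carry over. Pictures are saved under pics/ and viewed, at most 10 in all, crops included, and the job is handed in when it is done.

```bash
mkdir -p pics
python3 - <<'E'
from bench import r
import cv2,json
o=r.get_obs();print({k:(o[k]) for k in o})
for n in ("side","top"):
    f=r.grab_frame(n);cv2.imwrite(f"pics/{n}0.png",f["img"][:,:,::-1])
    print(n,f["fx"],f["fy"],f["cx"],f["cy"],f["distortion"],f["pose"])
E
```

```text
{'time': 0.0, 'qpos': array([-1.27153341,  0.59210463,  0.04828507,  1.6098462 , -0.0332916 ,
        0.94271187, -0.03367927]), 'joint_vel': array([ 8.43513939e-04, -4.44364205e-04, -6.98951013e-05, -1.90505735e-03,
       -6.21512087e-04,  6.21921310e-04, -7.11945414e-04]), 'effort': array([ 1.11803849e-03, -5.48690128e+01,  1.54635273e+00, -1.98120761e+01,
        9.29082802e-03,  8.62591609e-03, -1.14493869e-05]), 'ee_pos': array([0.27715365, 0.66902186, 0.23014208]), 'tcp_rot': array([-3.13933039e+00,  1.25422015e-04,  2.74894772e+00]), 'ft_force': array([ 0.11527283, -0.36236119,  0.06209124]), 'moment': array([-0.01189274, -0.00809361, -0.03869156]), 'grip_force': 0.0, 'grip_width': 0.9991445419663474}
side 453.92499463740506 453.92499463740506 311.73985503621947 192.13937432877037 [-0.07746701  0.          0.          0.          0.        ] [[ 0.39051987  0.56593262 -0.72609538 -0.52461573]
 [-0.92059027  0.2424598  -0.30614832 -0.38742478]
 [ 0.00278962  0.78799335  0.61567743  0.99366737]
 [ 0.          0.          0.          1.        ]]
top 458.1415800565067 458.1415800565067 318.093275793298 193.87165746499142 [0.04552042 0.         0.         0.         0.        ] [[-1.74642868e-02  9.94270348e-01 -1.05458400e-01  4.20984165e-01]
 [-9.99847251e-01 -1.74394257e-02  1.15794737e-03  6.69722384e-02]
 [-6.87821195e-04  1.05462514e-01  9.94423041e-01  1.50461790e+00]
 [ 0.00000000e+00  0.00000000e+00  0.00000000e+00  1.00000000e+00]]
```

View pics/side0.png

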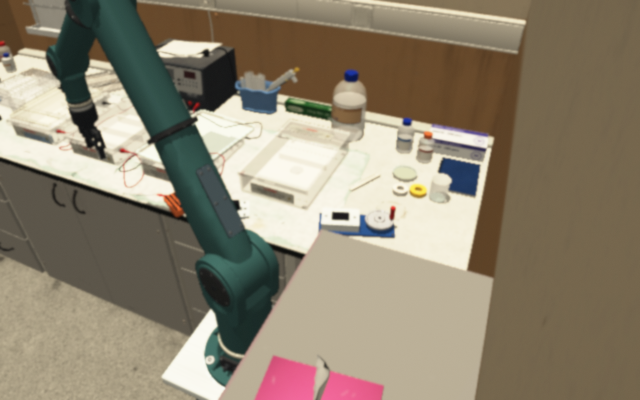

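View pics/top0.png

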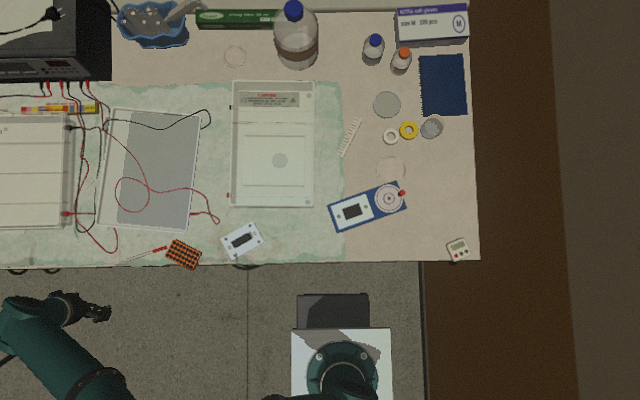

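Top view: fixture at about (367,206) with the crank wheel at (388,199) and red handle at (402,193). The loose upper half is at (243,240) and the timer at (458,250). The side view shows the handle at (392,212), and the arm hides the upper half.

```bash
cat > h.py <<'E'
import numpy as np,cv2
from bench import r
from scipy.spatial.transform import Rotation as R
def ray(f,px):
    K=np.array([[f["fx"],0,f["cx"]],[0,f["fy"],f["cy"]],[0,0,1]])
    u=cv2.undistortPoints(np.array(px,float).reshape(-1,1,2),K,np.array(f["distortion"])).reshape(-1,2)
    P=np.array(f["pose"]); d=np.c_[u[:,0],-u[:,1],-np.ones(len(u))]@P[:3,:3].T
    return P[:3,3],d
def plane(f,px,z):
    c,d=ray(f,px); return c+d*((z-c[2])/d[:,2])[:,None]
def tri(obs): # [(f,px)...] least squares point
    A=np.zeros((3,3));b=np.zeros(3)
    for f,p in obs:
        c,d=ray(f,[p]);d=d[0]/np.linalg.norm(d[0]);M=np.eye(3)-np.outer(d,d);A+=M;b+=M@c
    return np.linalg.solve(A,b)
def blobs(m,amin=10):
    n,l,s,c=cv2.connectedComponentsWithStats(m.astype(np.uint8)); return [(c[i],s[i]) for i in range(1,n) if s[i][4]>=amin],l
def tcp():
    o=r.get_obs(); return np.array(o["ee_pos"]),R.from_euler("xyz",o["tcp_rot"])
def rows(p,yaw):  # print tool-frame move to world p, yaw, pointing down
    e,q=tcp(); T=R.from_euler("xyz",[np.pi,0,yaw])
    print("slide cm",np.round(q.inv().apply(np.array(p)-e)*100,2),"rotvec",np.round((q.inv()*T).as_rotvec(),3))
E
python3 - <<'E'
from h import *
f=r.grab_frame("top")
hsv=cv2.cvtColor(f["img"],cv2.COLOR_RGB2HSV)
H,S,V=cv2.split(hsv)
roi=np.zeros(H.shape,bool);roi[170:240,320:415]=1
b,l=blobs(roi&(H>100)&(H<125)&(S>130),200)
for c,s in b: 
    rc=cv2.minAreaRect(np.argwhere(l==l[int(c[1]),int(c[0])])[:,::-1].astype(np.float32)); print("blue",c,s,rc)
pts=np.argwhere(roi&(H>100)&(H<125)&(S>130))[:,::-1].astype(np.float32)
rc=cv2.minAreaRect(pts);print(rc,plane(f,cv2.boxPoints(rc),.01))
red=roi&((H<8)|(H>172))&(S>150)
for c,s in blobs(red,4)[0]: print("red",c,s,plane(f,[c],.085))
roi[:]=0;roi[215:265,215:270]=1
m=roi&(V<60)
for c,s in blobs(m,20)[0]: print("bar",c,s,plane(f,[c],.05))
w=r.grab_frame("wrist");cv2.imwrite("pics/w0.png",w["img"][:,:,::-1])
e,q=tcp();P=w["pose"];print("cam in tool",q.inv().apply(P[:3,3]-e),(q.inv().as_matrix()@P[:3,:3]).round(2),w["fx"],w["cx"],w["cy"],w["distortion"])
print(plane(f,[[243,240],[388,199],[352,212],[458,250],[183,254]],.02))
E
```

```text
((366.0669860839844, 206.68804931640625), (29.25307846069336, 72.73351287841797), 70.40772247314453) [[ 0.54203381  0.03706281  0.01      ]
 [ 0.61850353 -0.18958789  0.01      ]
 [ 0.52724022 -0.21830794  0.01      ]
 [ 0.45166683  0.00694841  0.01      ]]
red [401.16666667 192.75      ] [398 190   7   6  24] [[ 0.57051031 -0.19320986  0.085     ]]
bar [241.07291667 239.89583333] [232 234  19  13  96] [[0.43354883 0.31072213 0.05      ]]
cam in tool [ 0.07865833  0.00099973 -0.14306382] [[ 0.    0.95  0.3 ]
 [ 1.   -0.   -0.  ]
 [-0.    0.3  -0.95]] 289.30106012252867 318.63414157537864 195.56874776500845 [0.0125325 0.        0.        0.        0.       ]
[[ 0.43335713  0.30956066  0.02      ]
 [ 0.55767861 -0.16169811  0.02      ]
 [ 0.51737186 -0.04369611  0.02      ]
 [ 0.38993811 -0.3793474   0.02      ]
 [ 0.3925616   0.50082463  0.02      ]]
```

Run:
```python
from h import *
rows([.43,.31,.24],1.896)
```

```text
slide cm [-27.86 -27.35  -0.9 ] rotvec [-0.001  0.001  0.853]
```

View pics/w0.png

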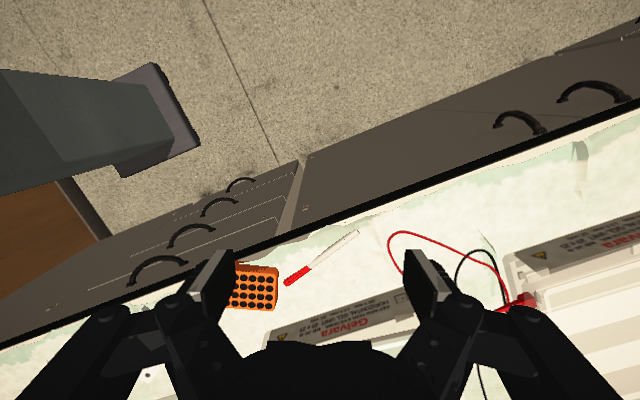

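The wrist view shows the tube block at (253,287), and the fingers cover the bottom of the frame. I'll move over the upper half next.

```bash
python3 -m inch '[{"fingers":8.5,"slide":[-2.8,-2.73,-0.1],"delta_rot":[0,0,0]},{"fingers":8.5,"slide":[-2.8,-2.73,-0.1],"delta_rot":[0,0,0]},{"fingers":8.5,"slide":[-2.8,-2.73,-0.1],"delta_rot":[0,0,0]},{"fingers":8.5,"slide":[-2.8,-2.73,-0.1],"delta_rot":[0,0,0]},{"fingers":8.5,"slide":[-2.8,-2.73,-0.1],"delta_rot":[0,0,0]},{"fingers":8.5,"slide":[-2.8,-2.73,-0.1],"delta_rot":[0,0,0]},{"fingers":8.5,"slide":[-2.8,-2.73,-0.1],"delta_rot":[0,0,0]},{"fingers":8.5,"slide":[-2.8,-2.73,-0.1],"delta_rot":[0,0,0]},{"fingers":8.5,"slide":[-2.8,-2.73,-0.1],"delta_rot":[0,0,0]},{"fingers":8.5,"slide":[-2.8,-2.73,-0.1],"delta_rot":[0,0,0]}]'
python3 -m inch '[{"fingers":8.5,"slide":[0,0,0],"delta_rot":[0,0,0.122]},{"fingers":8.5,"slide":[0,0,0],"delta_rot":[0,0,0.122]},{"fingers":8.5,"slide":[0,0,0],"delta_rot":[0,0,0.122]},{"fingers":8.5,"slide":[0,0,0],"delta_rot":[0,0,0.122]},{"fingers":8.5,"slide":[0,0,0],"delta_rot":[0,0,0.122]},{"fingers":8.5,"slide":[0,0,0],"delta_rot":[0,0,0.122]},{"fingers":8.5,"slide":[0,0,0],"delta_rot":[0,0,0.122]},{"fingers":8.5,"slide":[0,0,0],"delta_rot":[0,0,0]}]'
python3 - <<'E'
from h import *
import pickle
w=r.grab_frame("wrist");cv2.imwrite("pics/w1.png",w["img"][:,:,::-1]);pickle.dump(w,open("w1.pkl","wb"))
rows([.53,-.08,.24],1.896)
E
```

```text
time: 1.03
ee_pos: [0.4321, 0.3085, 0.2414]
tcp_rot: [3.141, 0.0, 2.749]
ft_force: [1.1, 0.1, 0.3]
grip_width: 0.995
grip_force: 0.0
time: 1.7
ee_pos: [0.4315, 0.3104, 0.2412]
tcp_rot: [-3.141, 0.0, 1.893]
ft_force: [-0.3, 0.0, 0.2]
grip_width: 0.997
grip_force: 0.0
slide cm [-40.14  -3.2    0.14] rotvec [-0.     0.     0.002]
```

View pics/w1.png

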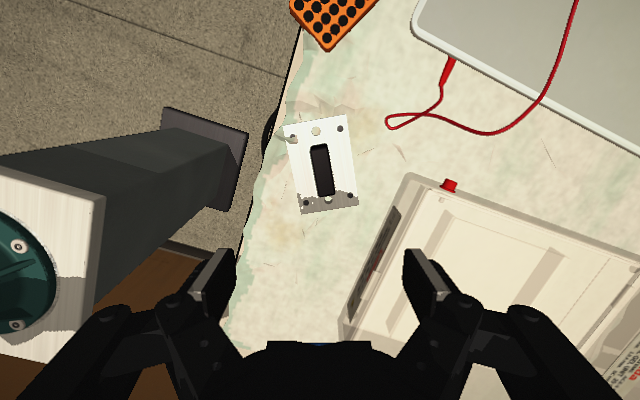

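The upper half is in view with its bar centred near (321,170) and plate corners near (285,126), (347,114), (358,204) and (302,214). I'll take a second view partway to the fixture.

```bash
python3 -m inch '[{"fingers":8.5,"slide":[-4,-0.3,0],"delta_rot":[0,0,0]},{"fingers":8.5,"slide":[-4,-0.3,0],"delta_rot":[0,0,0]},{"fingers":8.5,"slide":[0,0,0],"delta_rot":[0,0,0]}]'
python3 - <<'E'
from h import *
import pickle
w=r.grab_frame("wrist");pickle.dump(w,open("w2.pkl","wb"))
w1=pickle.load(open("w1.pkl","rb"))
C=[]
for f,(r0,r1) in ((w1,(130,212)),(w,(50,150))):
    H,S,V=cv2.split(cv2.cvtColor(f["img"],cv2.COLOR_RGB2HSV))
    m=np.zeros(H.shape,bool);m[r0:r1,270:380]=1
    b,l=blobs(m&(V<75),150)
    for c,s in b:
        p=np.argwhere(l==l[tuple(np.argwhere(l==b.index((c,s))+1)[0])])[:,::-1].astype(np.float32)
        rc=cv2.minAreaRect(p);print("dark",c,s,rc)
    C.append((f,b))
    # plate: bright low-sat
    cv2.imwrite("pics/crop%d.png"%r0,cv2.resize(f["img"][max(0,r0-80):r1+30,260:390,::-1],None,fx=3,fy=3,interpolation=2))
E
```

```text
time: 2.0
ee_pos: [0.4531, 0.2239, 0.2414]
tcp_rot: [-3.14, 0.005, 1.888]
ft_force: [-0.5, 0.1, 0.3]
grip_width: 0.994
grip_force: 0.0
dark [322.24       169.92864865] [310 144  25  53 925] ((271.0, 134.0), (8.0, 2.0), 90.0)
dark [328.73405211  90.75831087] [ 315   62   28   59 1113] ((271.32354736328125, 57.20588684082031), (3.6380343437194824, 15.764815330505371), 14.03624439239502)
```

Run:
```python
import pickle,cv2,numpy as np
a=pickle.load(open("w1.pkl","rb"))["img"][100:230,265:395];b=pickle.load(open("w2.pkl","rb"))["img"][10:140,265:395]
cv2.imwrite("pics/c12.png",cv2.resize(np.hstack([a,b])[:,:,::-1],None,fx=3,fy=3,interpolation=1))
```

```text
(no output)
```

View pics/c12.png

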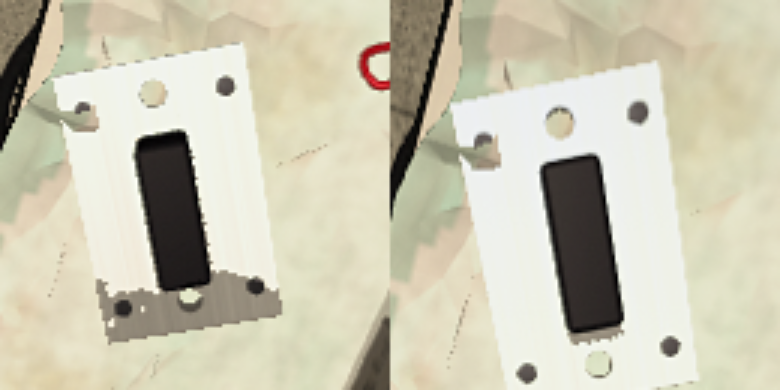

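The left crop (first view) and right crop (second view) show the plate corners, two white dowel holes and dark screws clearly. I'll triangulate these.

Run:
```python
from h import *
import pickle
a,b=(pickle.load(open(f"w{i}.pkl","rb")) for i in (1,2))
A=lambda p:[265+p[0]/3-.33,100+p[1]/3-.33]; B=lambda p:[265+(p[0]-390)/3-.33,10+p[1]/3-.33]
P={"TL":((55,79),(452,102)),"TR":((242,43),(658,62)),"hT":((152,94),(560,122)),"hB":((190,297),(598,363)),"s1":((225,86),(638,112)),"s2":((256,286),(671,346)),"s3":((123,308),(527,373)),"barBR":((209,283),(622,323)),"barBL":((160,290),(571,333))}
Q={}
for k,(p,q) in P.items():
    t=tri([(a,A(p)),(b,B(q))]);pa=plane(a,[A(p)],.016)[0];pb=plane(b,[B(q)],.016)[0]
    Q[k]=(pa+pb)/2;print(k,t.round(4),pa[:2].round(4),pb[:2].round(4))
d=Q["hT"]-Q["hB"];print("hole ctr",(Q["hT"]+Q["hB"])/2,np.linalg.norm(d),"axis ang",np.arctan2(d[1],d[0]))
for f,g,c in ((a,A,[(55,79),(242,43),(281,314),(110,343)]),):
    z=plane(f,[g(p) for p in c],.016);print("ctr",z.mean(0))
z=plane(b,[B(p) for p in [(542,163),(597,153),(622,323),(571,333)]],.05);print("bar",z.mean(0))
```

```text
TL [0.3733 0.3472 0.023 ] [0.3729 0.3465] [0.3721 0.348 ]
TR [0.4415 0.3845 0.0177] [0.4413 0.3844] [0.4418 0.385 ]
hT [0.4131 0.3538 0.0193] [0.4128 0.3534] [0.4132 0.3544]
hB [0.457  0.2735 0.0129] [0.4568 0.2745] [0.4566 0.2737]
s1 [0.4403 0.3663 0.0191] [0.4405 0.3661] [0.4404 0.3669]
s2 [0.4824 0.2896 0.0195] [0.483  0.2887] [0.483  0.2895]
s3 [0.4298 0.2608 0.0184] [0.43 0.26] [0.4298 0.2606]
barBR [0.4577 0.2926 0.0492] [0.4627 0.2833] [0.4607 0.2919]
barBL [0.4404 0.283  0.0475] [0.4431 0.2733] [0.4421 0.2816]
hole ctr [0.43488116 0.31398044 0.016     ] 0.09100010869777994 axis ang 2.0714345360704427
ctr [0.43549498 0.31321693 0.016     ]
bar [0.43534021 0.31375301 0.05      ]
```

```bash
python3 -m inch '[{"fingers":8.5,"slide":[-4,-0.3,0],"delta_rot":[0,0,0]},{"fingers":8.5,"slide":[-4,-0.3,0],"delta_rot":[0,0,0]},{"fingers":8.5,"slide":[-4,-0.3,0],"delta_rot":[0,0,0]},{"fingers":8.5,"slide":[-4,-0.3,0],"delta_rot":[0,0,0]},{"fingers":8.5,"slide":[-4,-0.3,0],"delta_rot":[0,0,0]},{"fingers":8.5,"slide":[-4,-0.3,0],"delta_rot":[0,0,0]},{"fingers":8.5,"slide":[-4,-0.3,0],"delta_rot":[0,0,0]},{"fingers":8.5,"slide":[0,0,0],"delta_rot":[0,0,0]},{"fingers":8.5,"slide":[0,0,0],"delta_rot":[0,0,0]}]'
cat > snap.py <<'E'
import sys,pickle
from h import *
w=r.grab_frame("wrist");pickle.dump(w,open(sys.argv[1]+".pkl","wb"));print(tcp()[0])
E
python3 snap.py w3
python3 -m inch '[{"fingers":8.5,"slide":[-4,-0.3,0],"delta_rot":[0,0,0]},{"fingers":8.5,"slide":[-4,-0.3,0],"delta_rot":[0,0,0]},{"fingers":8.5,"slide":[0,0,0],"delta_rot":[0,0,0]},{"fingers":8.5,"slide":[0,0,0],"delta_rot":[0,0,0]}]'
python3 snap.py w4
python3 - <<'E'
import pickle,cv2,numpy as np
a,b=(pickle.load(open(f"w{i}.pkl","rb"))["img"][0:300,220:420] for i in (3,4))
cv2.imwrite("pics/c34.png",cv2.resize(np.hstack([a,b])[:,:,::-1],None,fx=2,fy=2,interpolation=1))
E
```

```text
time: 2.8
ee_pos: [0.5214, -0.0419, 0.2415]
tcp_rot: [3.141, 0.001, 1.891]
ft_force: [1.0, -0.5, -0.5]
grip_width: 1.0
grip_force: 0.0
[ 0.52093487 -0.0394775   0.24123723]
time: 3.18
ee_pos: [0.5409, -0.1175, 0.2413]
tcp_rot: [3.141, 0.0, 1.894]
ft_force: [-1.0, 1.0, -0.5]
grip_width: 0.997
grip_force: 0.0
[ 0.54057484 -0.11550351  0.24101713]
```

View pics/c34.png

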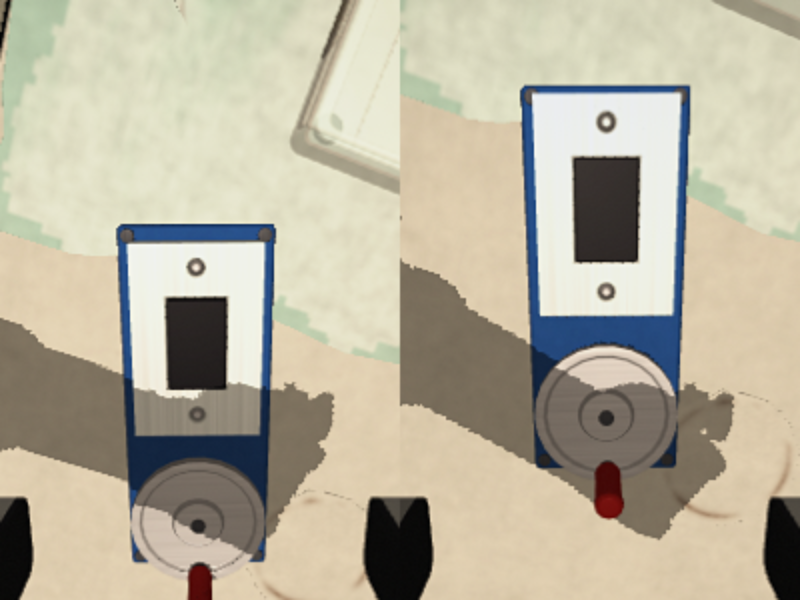

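The fixture is clear in both crops. In the right one the dowels are at (606,122) and (606,292), the crank axis at (606,418) and the handle top at about (609,504).

Run:
```python
from h import *
import pickle
a,b=(pickle.load(open(f"w{i}.pkl","rb")) for i in (3,4))
A=lambda p:[220+p[0]/2-.25,p[1]/2-.25]; B=lambda p:[220+(p[0]-400)/2-.25,p[1]/2-.25]
Q={}
for k,p,q,z in (("dF",(196,267),(606,122),.038),("dN",(196.5,414),(606,292),.038),("axis",(198,526),(606,418),.045),("TL",(126,242),(530,93),.038),("TR",(267,242),(676,93),.038),("BL",(134,436),(540,317),.038),("BR",(260,436),(672,317),.038)):
    Q[k]=(plane(a,[A(p)],z)[0]+plane(b,[B(q)],z)[0])/2
    print(k,tri([(a,A(p)),(b,B(q))]).round(4),plane(a,[A(p)],z)[0,:2].round(4),plane(b,[B(q)],z)[0,:2].round(4))
h=plane(b,[B((609,504))],.087)[0];print("handle",h)
t=r.grab_frame("top");H,S,V=cv2.split(cv2.cvtColor(t["img"],cv2.COLOR_RGB2HSV))
d=Q["dF"]-Q["dN"];c=(Q["dF"]+Q["dN"])/2;u=d/np.linalg.norm(d)
print("dist",np.linalg.norm(d),"ctr",c,"yang",np.arctan2(d[1],d[0]),"axis pred",c-.125*u,"axis",Q["axis"])
print("corner ctr",sum(Q[k] for k in("TL","TR","BL","BR"))/4)
v=(Q["TL"]+Q["TR"]-Q["BL"]-Q["BR"]);print(np.arctan2(v[1],v[0]))
ax=(c-.125*u);print("handle rel",np.linalg.norm((h-ax)[:2]),"angle",np.arctan2((h-ax)[1],(h-ax)[0]),"-y",np.arctan2(-u[1],-u[0]))
```

```text
dF [0.506  0.0013 0.0373] [0.5061 0.0014] [0.5059 0.0012]
dN [ 0.5357 -0.0864  0.0358] [ 0.5353 -0.0857] [ 0.5357 -0.0861]
axis [ 0.5613 -0.1612  0.0393] [ 0.5604 -0.158 ] [ 0.5605 -0.1593]
TL [0.4626 0.0019 0.0364] [0.4631 0.0021] [0.4626 0.0016]
TR [0.539  0.0274 0.0374] [0.5407 0.0279] [0.5371 0.0266]
BL [ 0.5023 -0.1136  0.0356] [ 0.5018 -0.1126] [ 0.5028 -0.113 ]
BR [ 0.5789 -0.0878  0.0362] [ 0.5789 -0.087 ] [ 0.5783 -0.0876]
handle [ 0.57358674 -0.19407607  0.087     ]
dist 0.09204708555339944 ctr [ 0.52074723 -0.04226355  0.038     ] yang 1.8967615222633651 axis pred [ 0.56077515 -0.16068131  0.038     ] axis [ 0.56043795 -0.15864734  0.045     ]
corner ctr [ 0.52064427 -0.04274152  0.038     ]
1.903143909505179
handle rel 0.03576796182750469 angle -1.2044717688350934 -y -1.2448311313264282
```

Run:
```python
from h import *
rows([.574,-.196,.053],1.898)
```

```text
slide cm [-8.84  0.56 18.77] rotvec [-0.    -0.002  0.001]
```

```bash
python3 -m inch '[{"fingers":8.5,"slide":[-3,0.2,1.5],"delta_rot":[0,0,0]},{"fingers":8.5,"slide":[-3,0.2,3],"delta_rot":[0,0,0]},{"fingers":8.5,"slide":[-2.8,0.2,3],"delta_rot":[0,0,0]},{"fingers":5,"slide":[0,0,3],"delta_rot":[0,0,0]},{"fingers":5,"slide":[0,0,3],"delta_rot":[0,0,0]},{"fingers":5,"slide":[0,0,3],"delta_rot":[0,0,0]},{"fingers":5,"slide":[0,0,2.2],"delta_rot":[0,0,0]},{"fingers":5,"slide":[0,0,0],"delta_rot":[0,0,0]},{"fingers":3,"slide":[0,0,0],"delta_rot":[0,0,0]},{"fingers":3,"slide":[0,0,0],"delta_rot":[0,0,0]}]'
python3 - <<'E'
from h import *
w=r.grab_frame("wrist");cv2.imwrite("pics/w5.png",w["img"][100:,:,::-1])
e,q=tcp();print(e)
H,S,V=cv2.split(cv2.cvtColor(w["img"],cv2.COLOR_RGB2HSV))
for c,s in blobs(((H<8)|(H>172))&(S>150)&(V>40),100)[0]:print(c,s)
K=np.array(w["pose"]);
for P in ([.574,-.196,.087],e):
    c=K[:3,:3].T@(np.array(P)-K[:3,3]);print(w["cx"]+w["fx"]*c[0]/-c[2],w["cy"]-w["fy"]*c[1]/-c[2])
E
```

```text
time: 4.12
ee_pos: [0.5751, -0.1968, 0.056]
tcp_rot: [3.14, 0.0, 1.897]
ft_force: [0.5, -0.4, 0.6]
grip_width: 0.35
grip_force: 0.0
[ 0.57545726 -0.19739663  0.05653637]
[316.85594475 266.87962506] [ 298  230   38   71 2027]
316.6661228549255 285.34866790122726
318.6357508292747 255.1971431101205
```

View pics/w5.png

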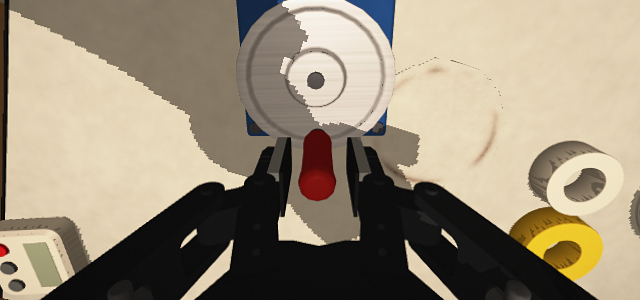

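The red handle, with its top at (317,283), sits centred between the pads. I'll close on it and work out the circle rows.

```bash
python3 -m inch '[{"fingers":0,"slide":[0,0,0],"delta_rot":[0,0,0]},{"fingers":0,"slide":[0,0,0],"delta_rot":[0,0,0]},{"fingers":0,"slide":[0,0,0],"delta_rot":[0,0,0]},{"fingers":0,"slide":[0,0,0],"delta_rot":[0,0,0]},{"fingers":0,"slide":[0,0,0],"delta_rot":[0,0,0]}]'
python3 - <<'E'
from h import *
e,q=tcp();c=np.array([.561,-.1607]);d=e[:2]-c;a0=np.arctan2(d[1],d[0]);print(np.hypot(*d),a0)
N=25;st=.255
p=[.038*np.array([np.cos(a0-st*i),np.sin(a0-st*i),0]) for i in range(N+1)]
for i in range(N): print(q.inv().apply(p[i+1]-p[i]).round(4)[:2]*100,end=" ")
E
```

```text
time: 4.58
ee_pos: [0.5753, -0.1981, 0.0569]
tcp_rot: [3.139, 0.001, 1.895]
ft_force: [-1.0, 1.1, 6.9]
grip_width: 0.18
grip_force: 58.5
0.04004555722798341 -1.2055636557336955
[ 0.08 -0.96] [ 0.32 -0.91] [ 0.54 -0.8 ] [ 0.73 -0.64] [ 0.86 -0.43] [ 0.95 -0.2 ] [0.97 0.04] [0.92 0.29] [0.82 0.51] [0.67 0.7 ] [0.47 0.85] [0.24 0.94] [-0.    0.97] [-0.25  0.93] [-0.48  0.84] [-0.67  0.69] [-0.83  0.5 ] [-0.93  0.28] [-0.97  0.03] [-0.94 -0.21] [-0.86 -0.44] [-0.72 -0.64] [-0.53 -0.8 ] [-0.31 -0.91] [-0.07 -0.96]
```

```bash
python3 -m inch '[{"fingers":0,"slide":[0.08,-0.96,0],"delta_rot":[0,0,0]},{"fingers":0,"slide":[0.32,-0.91,0],"delta_rot":[0,0,0]},{"fingers":0,"slide":[0.54,-0.8,0],"delta_rot":[0,0,0]},{"fingers":0,"slide":[0.73,-0.64,0],"delta_rot":[0,0,0]},{"fingers":0,"slide":[0.86,-0.43,0],"delta_rot":[0,0,0]},{"fingers":0,"slide":[0.95,-0.2,0],"delta_rot":[0,0,0]},{"fingers":0,"slide":[0,0,0],"delta_rot":[0,0,0]}]'
```

```text
time: 5.17
ee_pos: [0.5267, -0.1776, 0.0568]
tcp_rot: [3.138, 0.002, 1.895]
ft_force: [0.8, 2.6, 8.9]
grip_width: 0.178
grip_force: 59.2
```

```bash
python3 -m inch '[{"fingers":0,"slide":[0.97,0.04,0],"delta_rot":[0,0,0]},{"fingers":0,"slide":[0.92,0.29,0],"delta_rot":[0,0,0]},{"fingers":0,"slide":[0.82,0.51,0],"delta_rot":[0,0,0]},{"fingers":0,"slide":[0.67,0.7,0],"delta_rot":[0,0,0]},{"fingers":0,"slide":[0.47,0.85,0],"delta_rot":[0,0,0]},{"fingers":0,"slide":[0.24,0.94,0],"delta_rot":[0,0,0]},{"fingers":0,"slide":[0,0.97,0],"delta_rot":[0,0,0]}]'
python3 -m inch '[{"fingers":0,"slide":[-0.25,0.93,0],"delta_rot":[0,0,0]},{"fingers":0,"slide":[-0.48,0.84,0],"delta_rot":[0,0,0]},{"fingers":0,"slide":[-0.67,0.69,0],"delta_rot":[0,0,0]},{"fingers":0,"slide":[-0.83,0.5,0],"delta_rot":[0,0,0]},{"fingers":0,"slide":[-0.93,0.28,0],"delta_rot":[0,0,0]},{"fingers":0,"slide":[-0.97,0.03,0],"delta_rot":[0,0,0]},{"fingers":0,"slide":[0,0,0],"delta_rot":[0,0,0]}]'
```

```text
time: 5.75
ee_pos: [0.5516, -0.1258, 0.0567]
tcp_rot: [-3.14, -0.001, 1.894]
ft_force: [-3.1, 0.2, 14.4]
grip_width: 0.175
grip_force: 59.8
time: 6.33
ee_pos: [0.5991, -0.1563, 0.0568]
tcp_rot: [3.138, 0.003, 1.893]
ft_force: [0.8, 0.5, 7.9]
grip_width: 0.171
grip_force: 59.2
```

```bash
python3 -m inch '[{"fingers":0,"slide":[-0.94,-0.21,0],"delta_rot":[0,0,0]},{"fingers":0,"slide":[-0.86,-0.44,0],"delta_rot":[0,0,0]},{"fingers":0,"slide":[-0.72,-0.64,0],"delta_rot":[0,0,0]},{"fingers":0,"slide":[-0.53,-0.8,0],"delta_rot":[0,0,0]},{"fingers":0,"slide":[-0.31,-0.91,0],"delta_rot":[0,0,0]},{"fingers":0,"slide":[0,0,0],"delta_rot":[0,0,0]},{"fingers":0,"slide":[0,0,0],"delta_rot":[0,0,0]}]'
```

```text
time: 6.92
ee_pos: [0.5787, -0.1966, 0.0568]
tcp_rot: [3.141, 0.0, 1.893]
ft_force: [-2.1, 1.0, 11.0]
grip_width: 0.181
grip_force: 59.5
```

```bash
python3 -m inch '[{"fingers":0,"slide":[-0.1,-0.5,0],"delta_rot":[0,0,0]},{"fingers":0,"slide":[0,-0.3,0],"delta_rot":[0,0,0]},{"fingers":0,"slide":[0,0,0],"delta_rot":[0,0,0]},{"fingers":0,"slide":[0,0,0],"delta_rot":[0,0,0]},{"fingers":0,"slide":[0,0,0],"delta_rot":[0,0,0]}]'
```

```text
time: 7.33
ee_pos: [0.5727, -0.199, 0.0568]
tcp_rot: [3.14, 0.0, 1.894]
ft_force: [-0.3, 2.1, 10.0]
grip_width: 0.176
grip_force: 59.5
```

```bash
python3 -m inch '[{"fingers":6,"slide":[0,0,0],"delta_rot":[0,0,0]},{"fingers":6,"slide":[0,0,0],"delta_rot":[0,0,0]},{"fingers":6,"slide":[0,0,0],"delta_rot":[0,0,0]},{"fingers":6,"slide":[0,0,-3],"delta_rot":[0,0,0]},{"fingers":6,"slide":[0,0,-4],"delta_rot":[0,0,0]},{"fingers":8.5,"slide":[2,0,-4],"delta_rot":[0,0,0]},{"fingers":8.5,"slide":[3,0,-4],"delta_rot":[0,0,0]},{"fingers":8.5,"slide":[4,0,-3.4],"delta_rot":[0,0,0]},{"fingers":8.5,"slide":[0,0,0],"delta_rot":[0,0,0]},{"fingers":8.5,"slide":[0,0,0],"delta_rot":[0,0,0]}]'
python3 snap.py w6
python3 - <<'E'
import pickle,cv2
a=pickle.load(open("w6.pkl","rb"))["img"][0:280,220:420]
cv2.imwrite("pics/c6.png",cv2.resize(a[:,:,::-1],None,fx=2,fy=2,interpolation=1))
from h import *
rows([.4352,.3137,.24],2.071)
E
```

```text
time: 8.17
ee_pos: [0.5487, -0.1255, 0.2237]
tcp_rot: [3.139, 0.0, 1.899]
ft_force: [-0.7, -1.1, 0.1]
grip_width: 0.996
grip_force: 0.0
[ 0.54811029 -0.12703659  0.22259855]
slide cm [45.37  3.39 -1.75] rotvec [ 0.     0.    -0.175]
```

View pics/c6.png

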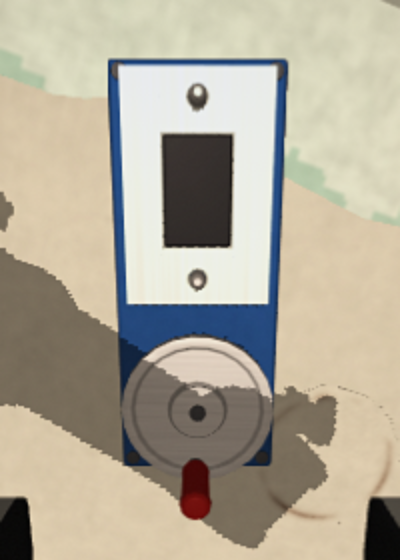

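The dowels stand proud at (198,96) and (198,280), and the handle at (195,500) is just past the -y line. Next I'll fetch the upper half.

```bash
python3 -m inch '[{"fingers":8.5,"slide":[4.12,0.31,0],"delta_rot":[0,0,0]},{"fingers":8.5,"slide":[4.12,0.31,0],"delta_rot":[0,0,0]},{"fingers":8.5,"slide":[4.12,0.31,0],"delta_rot":[0,0,0]},{"fingers":8.5,"slide":[4.12,0.31,0],"delta_rot":[0,0,0]},{"fingers":8.5,"slide":[4.12,0.31,0],"delta_rot":[0,0,0]},{"fingers":8.5,"slide":[4.12,0.31,0],"delta_rot":[0,0,0]},{"fingers":8.5,"slide":[4.12,0.31,0],"delta_rot":[0,0,0]},{"fingers":8.5,"slide":[4.12,0.31,0],"delta_rot":[0,0,0]},{"fingers":8.5,"slide":[4.12,0.31,0],"delta_rot":[0,0,0]},{"fingers":8.5,"slide":[4.12,0.31,0],"delta_rot":[0,0,0]},{"fingers":8.5,"slide":[4.12,0.31,0],"delta_rot":[0,0,-0.087]},{"fingers":8.5,"slide":[0,0,0],"delta_rot":[0,0,-0.088]}]'
python3 -m inch '[{"fingers":5,"slide":[0,0,0],"delta_rot":[0,0,0]},{"fingers":5,"slide":[0,0,0],"delta_rot":[0,0,0]},{"fingers":5,"slide":[0,0,0],"delta_rot":[0,0,0]}]'
python3 - <<'E'
from h import *
rows([.4352,.3137,.024],2.071)
E
```

```text
time: 9.22
ee_pos: [0.4338, 0.3221, 0.2206]
tcp_rot: [-3.141, -0.003, 2.085]
ft_force: [0.2, 0.9, 0.7]
grip_width: 0.998
grip_force: 0.0
time: 9.47
ee_pos: [0.4372, 0.3103, 0.2214]
tcp_rot: [-3.139, 0.002, 2.064]
ft_force: [-0.3, 0.1, -1.0]
grip_width: 0.601
grip_force: 0.0
slide cm [ 0.43  0.03 19.74] rotvec [-0.002  0.002 -0.007]
```

```bash
python3 -m inch '[{"fingers":5,"slide":[0.4,0,3],"delta_rot":[0,0,-0.007]},{"fingers":5,"slide":[0,0,4],"delta_rot":[0,0,0]},{"fingers":5,"slide":[0,0,4],"delta_rot":[0,0,0]},{"fingers":5,"slide":[0,0,3.5],"delta_rot":[0,0,0]},{"fingers":5,"slide":[0,0,3],"delta_rot":[0,0,0]},{"fingers":5,"slide":[0,0,1.7],"delta_rot":[0,0,0]},{"fingers":5,"slide":[0,0,0.4],"delta_rot":[0,0,0]},{"fingers":5,"slide":[0,0,0],"delta_rot":[0,0,0]},{"fingers":5,"slide":[0,0,0],"delta_rot":[0,0,0]}]'
python3 - <<'E'
from h import *
rows([.4352,.3137,.024],2.071)
w=r.grab_frame("wrist");cv2.imwrite("pics/w7.png",w["img"][:,120:520,::-1])
E
```

```text
time: 10.22
ee_pos: [0.4357, 0.3155, 0.027]
tcp_rot: [3.141, 0.001, 2.074]
ft_force: [-0.4, -0.4, 0.1]
grip_width: 0.585
grip_force: 0.0
slide cm [-0.13 -0.13  0.3 ] rotvec [0.001 0.001 0.003]
```

View pics/w7.png

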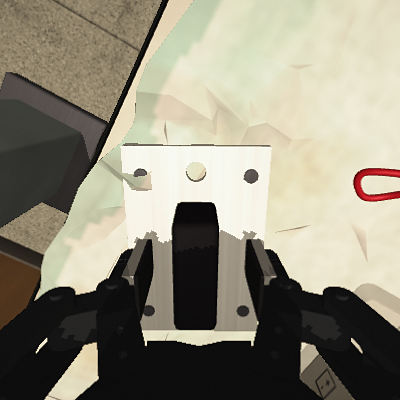

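The bar, centred at x≈195, is straight and centred between the pads. I'll grip and lift.

```bash
python3 -m inch '[{"fingers":2.5,"slide":[-0.1,-0.1,0.2],"delta_rot":[0,0,0]},{"fingers":2.5,"slide":[0,0,0],"delta_rot":[0,0,0]},{"fingers":2.5,"slide":[0,0,0],"delta_rot":[0,0,0]},{"fingers":2.5,"slide":[0,0,0],"delta_rot":[0,0,0]},{"fingers":0,"slide":[0,0,0],"delta_rot":[0,0,0]},{"fingers":0,"slide":[0,0,0],"delta_rot":[0,0,0]},{"fingers":0,"slide":[0,0,0],"delta_rot":[0,0,0]},{"fingers":0,"slide":[0,0,0],"delta_rot":[0,0,0]},{"fingers":0,"slide":[0,0,0],"delta_rot":[0,0,0]}]'
python3 -m inch '[{"fingers":0,"slide":[0,0,-1],"delta_rot":[0,0,0]},{"fingers":0,"slide":[0,0,-2],"delta_rot":[0,0,0]},{"fingers":0,"slide":[0,0,-3],"delta_rot":[0,0,0]},{"fingers":0,"slide":[0,0,-3],"delta_rot":[0,0,0]},{"fingers":0,"slide":[0,0,-3],"delta_rot":[0,0,0]},{"fingers":0,"slide":[0,0,-2],"delta_rot":[0,0,0]},{"fingers":0,"slide":[0,0,0],"delta_rot":[0,0,0]},{"fingers":0,"slide":[0,0,0],"delta_rot":[0,0,0]}]'
python3 - <<'E'
from h import *
rows([.5207,-.0424,.16],1.898)
E
```

```text
time: 11.02
ee_pos: [0.4344, 0.3155, 0.0253]
tcp_rot: [3.141, -0.0, 2.077]
ft_force: [-1.0, -0.3, 6.4]
grip_width: 0.249
grip_force: 60.6
time: 11.68
ee_pos: [0.434, 0.3154, 0.1653]
tcp_rot: [3.14, -0.001, 2.077]
ft_force: [-0.3, -0.1, -5.0]
grip_width: 0.243
grip_force: 59.5
slide cm [-35.49  -9.78   0.49] rotvec [ 0.002 -0.001  0.179]
```

```bash
python3 -m inch '[{"fingers":0,"slide":[-2,-0.5,0],"delta_rot":[0,0,0]},{"fingers":0,"slide":[-3.9,-1.1,0],"delta_rot":[0,0,0]},{"fingers":0,"slide":[-3.9,-1.1,0],"delta_rot":[0,0,0]},{"fingers":0,"slide":[-3.9,-1.1,0],"delta_rot":[0,0,0]},{"fingers":0,"slide":[-3.9,-1.1,0],"delta_rot":[0,0,0]},{"fingers":0,"slide":[-3.9,-1.1,0],"delta_rot":[0,0,0]},{"fingers":0,"slide":[-3.9,-1.1,0],"delta_rot":[0,0,0]},{"fingers":0,"slide":[-3.9,-1.1,0],"delta_rot":[0,0,0]},{"fingers":0,"slide":[-3.9,-1.1,0],"delta_rot":[0,0,0]},{"fingers":0,"slide":[-2.2,-0.5,0],"delta_rot":[0,0,0.06]},{"fingers":0,"slide":[0,0,0],"delta_rot":[0,0,0.06]},{"fingers":0,"slide":[0,0,0],"delta_rot":[0,0,0.059]}]'
python3 -m inch '[{"fingers":0,"slide":[0,0,0],"delta_rot":[0,0,0]},{"fingers":0,"slide":[0,0,0],"delta_rot":[0,0,0]},{"fingers":0,"slide":[0,0,0],"delta_rot":[0,0,0]},{"fingers":0,"slide":[0,0,0],"delta_rot":[0,0,0]}]'
python3 - <<'E'
from h import *
w=r.grab_frame("wrist")
cv2.imwrite("pics/w8.png",cv2.resize(w["img"][120:370,220:420,::-1],None,fx=2.4,fy=2.4,interpolation=1))
import pickle;e,q=tcp();print(e);pickle.dump((w,e,q.as_matrix()),open("w8.pkl","wb"))
rows([.5207,-.0424,.16],1.898)
E
```

```text
time: 12.68
ee_pos: [0.5185, -0.0449, 0.1625]
tcp_rot: [-3.137, -0.0, 1.889]
ft_force: [-0.2, 1.2, -4.8]
grip_width: 0.246
grip_force: 59.3
time: 13.02
ee_pos: [0.5195, -0.0413, 0.1638]
tcp_rot: [-3.14, -0.001, 1.9]
ft_force: [0.1, -0.5, -3.3]
grip_width: 0.249
grip_force: 59.3
[ 0.51966812 -0.04138539  0.16405458]
slide cm [-0.13  0.07  0.41] rotvec [-0.001 -0.     0.002]
```

View pics/w8.png

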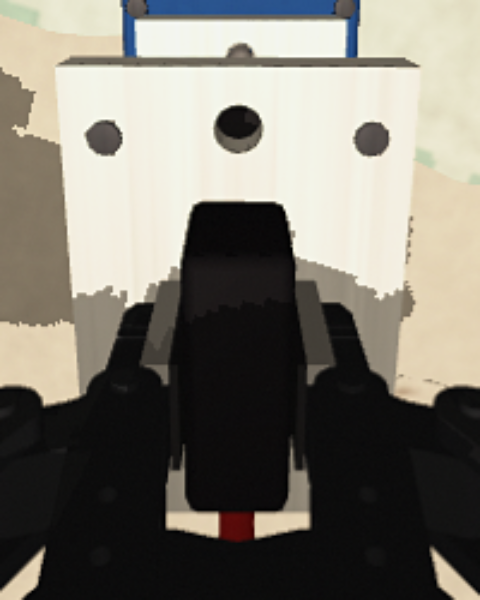

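The held plate is level. Its far hole is at (239,130), the far top-edge corners are at (57,66) and (419,67), and the screws are at (104,138) and (372,139). I'll find the offset in the grip.

Run:
```python
from h import *
import pickle
w,e,M=pickle.load(open("w8.pkl","rb"))
for n,p in (("hole",(239,130)),("cL",(57,66)),("cR",(419,67)),("sL",(104,138)),("sR",(372,139))):
    x=plane(w,[[220+p[0]/2.4-.3,120+p[1]/2.4-.3]],e[2]-.0093)[0]; print(n,(M.T@(x-e)*1000).round(1), x.round(4))
# same camera error check: far dowel seen behind plate
```

```text
hole [43.3  0.2  9.3] [ 5.059e-01 -3.000e-04  1.548e-01]
cL [ 57.6 -39.5   9.4] [4.637e-01 3.000e-04 1.548e-01]
cR [57.4 39.5  9.3] [0.5385 0.0257 0.1548]
sL [ 41.4 -30.2   9.3] [ 0.4777 -0.012   0.1548]
sR [41.2 30.2  9.3] [0.535  0.0074 0.1548]
```

```bash
python3 -m inch '[{"fingers":0,"slide":[0.1,0.07,2],"delta_rot":[0,0,0]},{"fingers":0,"slide":[0,0,3],"delta_rot":[0,0,0]},{"fingers":0,"slide":[0,0,2],"delta_rot":[0,0,0]},{"fingers":0,"slide":[0,0,0.8],"delta_rot":[0,0,0]},{"fingers":0,"slide":[0,0,0],"delta_rot":[0,0,0]},{"fingers":0,"slide":[0,0,0],"delta_rot":[0,0,0]},{"fingers":0,"slide":[0,0,0],"delta_rot":[0,0,0]},{"fingers":0,"slide":[0,0,0],"delta_rot":[0,0,0]},{"fingers":0,"slide":[0,0,0],"delta_rot":[0,0,0]}]'
python3 - <<'E'
from h import *
rows([.5200,-.0402,.0633],1.898)
E
```

```text
time: 13.82
ee_pos: [0.5213, -0.0408, 0.0876]
tcp_rot: [3.139, 0.001, 1.898]
ft_force: [0.6, 0.4, -4.0]
grip_width: 0.243
grip_force: 59.3
slide cm [ 0.1  -0.11  2.43] rotvec [ 0.002  0.001 -0.   ]
```

```bash
python3 -m inch '[{"fingers":0,"slide":[0.05,-0.05,0.4],"delta_rot":[0,0,0]},{"fingers":0,"slide":[0,0,0.4],"delta_rot":[0,0,0]},{"fingers":0,"slide":[0,0,0.4],"delta_rot":[0,0,0]},{"fingers":0,"slide":[0,0,0],"delta_rot":[0,0,0]},{"fingers":0,"slide":[0,0,0],"delta_rot":[0,0,0]},{"fingers":0,"slide":[0,0,0],"delta_rot":[0,0,0]}]'
python3 -m inch '[{"fingers":0,"slide":[0,0,0],"delta_rot":[0,0,0]}]'
```

```text
time: 14.32
ee_pos: [0.5197, -0.0406, 0.0743]
tcp_rot: [-3.141, -0.0, 1.898]
ft_force: [-0.4, -0.3, -4.2]
grip_width: 0.246
grip_force: 59.5
time: 14.4
ee_pos: [0.5199, -0.0405, 0.0745]
tcp_rot: [3.141, 0.0, 1.898]
ft_force: [0.1, 0.9, -3.0]
grip_width: 0.246
grip_force: 59.5
```

```bash
python3 -m inch '[{"fingers":0,"slide":[0,0,0.3],"delta_rot":[0,0,0]},{"fingers":0,"slide":[0,0,0.2],"delta_rot":[0,0,0]},{"fingers":0,"slide":[0,0,0.1],"delta_rot":[0,0,0]},{"fingers":0,"slide":[0,0,0],"delta_rot":[0,0,0]},{"fingers":0,"slide":[0,0,0],"delta_rot":[0,0,0]}]'
python3 -m inch '[{"fingers":0,"slide":[0,0,0.2],"delta_rot":[0,0,0]},{"fingers":0,"slide":[0,0,0.2],"delta_rot":[0,0,0]},{"fingers":0,"slide":[0,0,0],"delta_rot":[0,0,0]},{"fingers":0,"slide":[0,0,0],"delta_rot":[0,0,0]}]'
```

```text
time: 14.82
ee_pos: [0.5198, -0.0405, 0.0684]
tcp_rot: [3.142, 0.0, 1.898]
ft_force: [0.2, -0.6, -4.0]
grip_width: 0.248
grip_force: 59.5
time: 15.15
ee_pos: [0.5198, -0.0405, 0.065]
tcp_rot: [3.141, -0.0, 1.898]
ft_force: [-1.4, -0.0, 5.7]
grip_width: 0.248
grip_force: 60.8
```

```bash
python3 -m inch '[{"fingers":0,"slide":[0,0,0.15],"delta_rot":[0,0,0]},{"fingers":0,"slide":[0,0,0.1],"delta_rot":[0,0,0]},{"fingers":0,"slide":[0,0,0],"delta_rot":[0,0,0]},{"fingers":0,"slide":[0,0,0],"delta_rot":[0,0,0]}]'
python3 -m inch '[{"fingers":0,"slide":[0,0,0.1],"delta_rot":[0,0,0]},{"fingers":0,"slide":[0,0,0],"delta_rot":[0,0,0]},{"fingers":0,"slide":[0,0,0],"delta_rot":[0,0,0]},{"fingers":0,"slide":[0,0,0],"delta_rot":[0,0,0]}]'
```

```text
time: 15.48
ee_pos: [0.5198, -0.0405, 0.0632]
tcp_rot: [3.141, -0.001, 1.898]
ft_force: [-2.6, 0.5, 11.5]
grip_width: 0.242
grip_force: 61.6
time: 15.82
ee_pos: [0.5198, -0.0405, 0.0632]
tcp_rot: [3.141, -0.001, 1.897]
ft_force: [-5.1, 1.2, 21.2]
grip_width: 0.246
grip_force: 63.0
```

```bash
python3 -m inch '[{"fingers":0,"slide":[0,0,0.1],"delta_rot":[0,0,0]},{"fingers":0,"slide":[0,0,0],"delta_rot":[0,0,0]},{"fingers":0,"slide":[0,0,0],"delta_rot":[0,0,0]},{"fingers":0,"slide":[0,0,0],"delta_rot":[0,0,0]},{"fingers":0,"slide":[0,0,0],"delta_rot":[0,0,0]},{"fingers":0,"slide":[0,0,0],"delta_rot":[0,0,0]}]'
```

```text
time: 16.32
ee_pos: [0.5198, -0.0405, 0.0632]
tcp_rot: [3.14, -0.001, 1.897]
ft_force: [-6.3, 1.7, 31.5]
grip_width: 0.243
grip_force: 64.3
```

```bash
python3 -c "
from bench import r
print(r.close_job())"
```

```text
the job is handed in; nothing more can be done
None
```

I turned the crank to about 6.3 rad and the dowels came up; the upper half is on them and still held down with about 31 N, at the height where the halves meet (TCP 63 mm). The job is handed in at about 16 s; the hand-in returned no verdict.

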